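# Put four swapped bottles back in their own drip dishes

## Robot

A 6-joint arm with a two-finger parallel gripper is mounted at the origin on a cart in front of the work surface, level with it; the furniture and walls round the work are solid. World frame = base frame: x ahead of the robot, y to its left, z up, the work surface at z = 0. Lengths are in m, angles in rad, forces in N, time in s.
With the tool pointing down it reaches from about 0.325 to 0.875 m from the base axis. Payload 4.4 kg.
Tool frame: the origin (TCP) lies between the finger pads; the fingertips stand 25 mm ahead of it and the grasp point (between the pads) lies 6 mm ahead of it; z points along the fingers, y is the line along which they close (so a half turn about z gives the same grasp; the last joint's range is limited). The gripper opens to 85 mm and grips with 20 to 120 N. Pads are 22 mm wide; open, the fingers measure 114 mm over their backs; the gripper's body (76 mm by 85 mm) begins 54 mm behind the grasp point. The pads swing forward as they close: fully open they stand 13 mm farther back than shut.
Start: joints at [1.085, 0.207, 1.542, -0, 1.393, -0.15], TCP at [0.189, 0.543, 0.256] pointing down, gripper open.
Joint ranges: [-2.73, 2.73], [-0.86, 2.22], [0.23, 2.46], [-1.11, 4.25], [0.08, 2.63], [-2.82, 2.82]. Speed limits (rad/s): [2.79, 2.79, 3.14, 3.14, 3.14, 3.14].

## Interface

Orientations are given as a 3x3 rotation matrix whose columns are the frame's x, y, z axes.
In Python, from cell import env, grab_frame, camera_params, workorder, recognise gives the robot as it stands.
- The arm moves only by the tool arm_command, never from a script. Its argument "deltas" is a list that holds one entry, the list of rows, each a list of 7 numbers: the turn, a rotation vector about the world's x, y, z in rad, then the shift along the world's x, y, z in cm, then the gripper command: -1 is fully open, 1 is shut, values between are in proportion. In form: [[[ax, ay, az, tx, ty, tz, grip], ...]]. A call has 1 to 12 rows; each row is the pose to reach, as a shift and turn from the pose commanded when the call began; what a row does not reach only later rows make up. A row lasts 1/8 s, in which the tool goes at most 62.5 mm and 10.7 degrees, less where a joint would pass 70% of its speed; a pose out of reach is approached as far as the arm can. A call with a gripper value outside its range is refused whole. The fingers move at their own pace and stop on an object; "grip_force" is the grip in N (left out, the last holds). Time passes only in rows, so rows that repeat a pose let the fingers close. It gives the time, the measured TCP pose, the force, the opening and the grip force at its end, in the units of the state.
- env.read_state(): the state, without advancing time (a new reading comes with each control period).
- grab_frame(name): name is "side" or "top" or "wrist"; returns the picture (400x640x3 uint8, red, green, blue); there is no depth.
- camera_params(name): a dict with "vertical_fov" (degrees; the focal length in pixels is half the picture's height over the tangent of half this angle, whatever the lens; pixels are square), "cx", "cy" (the principal point, pixels), "origin" and "orientation" of the camera in the world; the wrist camera has in their place "T_tool_cam" (4x4, takes a point from camera to tool coordinates, whose origin is the TCP and whose axes are the flange's). Camera axes: x right, y down, z forward; pixel columns grow to the right and rows downward; lengths in m; the calibration is good to about 2 mm. A picture is of the moment at which its call begins: read the wrist's pose just before it. camera_params takes no time and is no camera call.
- workorder.job_done(): hands the job in; it is judged then, once.
Trained networks look in the newest picture that a camera, given by its name, has taken for a name from the list of things; names that differ only in an ending like _2 or _b are one class to them, and where a whole thing is asked for, a point or a joint stands for the part that bears it (a point fixed in the world has none). Each returns a list of dicts, best first, with "p" (0 to 1); they miss things now and then, are a little off and sometimes report something else, mostly with a low value. They report only what shows in the picture. A call takes as long as a camera call. They do not tell look-alikes from the thing itself.
- recognise(thing, camera): "bbox" ([left, top, right, bottom] in pixels, round what is visible of it).
The state is a dict: "clock": time; "joint_positions": joint angles; "qvel": joint speeds; "effort": joint torques, N m; "tool_pos": TCP position; "orientation": TCP orientation; "wrist_force": force on the tool from outside, world axes, zero at the start; "moment": the same for the moment, N m; "grip_width": opening from 0.0 (shut) to 1.0 (fully open); "grip_force": force on a finger pad.
Only numpy, scipy, OpenCV 4.12 (cv2) and the standard library are available. Lean on these libraries where they do the work, as an engineer would, in place of code of your own. Each camera call takes 0.05 s, during which the arm holds its last target. There are 200 camera calls.

## Task

The four bottles have been put back in one another's drip dishes. Get each standing in its own dish: the brown glass bottles belong in the square dishes and the white plastic ones in the round dishes, the smaller bottle of each kind in the smaller dish and the larger in the larger. No dish is free at the start, so use the empty cork mat to stand a bottle on meanwhile, and keep the bottles upright all the time.

Things in the scene. Friction and masses are not known exactly. Their poses are not given: they have to be found in the camera images.
- brown_small: Small brown glass bottle with a white cap, 42 mm diameter, 87 mm tall, about 70 g. Origin at the centre of its underside, z up. Straight cylindrical body, good to grip from above, up to 70 mm above the underside. Can tip over. At the start it stands in the dish of one of the other bottles. Belongs in the small square dish.
- brown_large: Larger brown glass bottle with a blue cap, 56 mm diameter, 109 mm tall, about 160 g. Origin at the centre of its underside, z up. Straight cylindrical body, good to grip from above, up to 80 mm above the underside. Can tip over. At the start it stands in the dish of one of the other bottles. Belongs in the large square dish.
- white_small: Small white plastic bottle with a white cap, 44 mm diameter, 91 mm tall, about 70 g. Origin at the centre of its underside, z up. Straight cylindrical body, good to grip from above, up to 65 mm above the underside. Can tip over. At the start it stands in the dish of one of the other bottles. Belongs in the small round dish.
- white_large: Larger white plastic bottle with a white cap, 60 mm diameter, 132 mm tall, about 150 g. Origin at the centre of its underside, z up. Straight cylindrical body, good to grip from above, up to 95 mm above the underside. Can tip over. At the start it stands in the dish of one of the other bottles. Belongs in the large round dish.
- dish_square_small: Open drip dish of plain grey plastic, fixed to the worktop, 66 x 66 mm inside, walls 3 mm thick with a small rolled rim (73 x 73 mm outside at the rim), the smaller of the two square ones. Origin at the centre of its underside, z up; x and y along its sides. Inner floor 4 mm and rim 15 mm above the worktop.
- dish_square_large: Open drip dish of plain grey plastic, fixed to the worktop, 90 x 90 mm inside, walls 3 mm thick with a small rolled rim (97 x 97 mm outside at the rim), the larger of the two square ones. Origin at the centre of its underside, z up; x and y along its sides. Inner floor 4 mm and rim 15 mm above the worktop.
- dish_round_small: Open drip dish of plain grey plastic, fixed to the worktop, 66 mm diameter inside, walls 3 mm thick with a small rolled rim (73 mm outside at the rim), the smaller of the two round ones. Origin at the centre of its underside, z up. Inner floor 4 mm and rim 15 mm above the worktop.
- dish_round_large: Open drip dish of plain grey plastic, fixed to the worktop, 90 mm diameter inside, walls 3 mm thick with a small rolled rim (97 mm outside at the rim), the larger of the two round ones. Origin at the centre of its underside, z up. Inner floor 4 mm and rim 15 mm above the worktop.
- cork_mat: Tan square cork mat, 100 x 100 x 4 mm, lying flat and fixed to the worktop, empty: the free spot for standing a bottle on meanwhile. Origin at the centre of its underside, z up. Dishes and mat lie at least 0.15 m apart from centre to centre and change places from start to start. Low things (below 30 mm) lie between them; taller glassware, racks and boxes stand round about, at least 0.10 m from every dish centre.
Things that resemble listed ones, but are neither listed nor needed, are in the scene too. What is shaped like the dish_square_small but yellow is not meant.

How it is judged:
On the way:
1. one bottle is stood on the cork mat (((horizontal distance between brown_small and cork_mat below 0.06 m and z of brown_small in the frame of cork_mat below 0.008 m and contact force between brown_small and cork_mat above 0.1 N and contact force between brown_small and the fingers below 0.1 N) or (horizontal distance between brown_large and cork_mat below 0.06 m and z of brown_large in the frame of cork_mat below 0.008 m and contact force between brown_large and cork_mat above 0.1 N and contact force between brown_large and the fingers below 0.1 N) or (horizontal distance between white_small and cork_mat below 0.06 m and z of white_small in the frame of cork_mat below 0.008 m and contact force between white_small and cork_mat above 0.1 N and contact force between white_small and the fingers below 0.1 N) or (horizontal distance between white_large and cork_mat below 0.06 m and z of white_large in the frame of cork_mat below 0.008 m and contact force between white_large and cork_mat above 0.1 N and contact force between white_large and the fingers below 0.1 N))), for 0.2 s.
At the end, for the whole second after the job is handed in: Each bottle stands upright (within 0.1 rad), released and at rest, on the floor of its own dish (underside less than 3 mm above the floor), its axis within 18 mm (small brown), 26 mm (large brown), 14 mm (small white) and 18 mm (large white) of the dish's centre, that is, anywhere inside the rim (horizontal distance between brown_small and dish_square_small below 0.018 m and z of brown_small in the frame of dish_square_small below 0.007 m and angle between each of brown_small, brown_large, white_small, white_large's own z axis and vertical below 0.1 rad and linear speed of each of brown_small, brown_large, white_small, white_large below 0.02 m/s and horizontal distance between brown_large and dish_square_large below 0.026 m and z of brown_large in the frame of dish_square_large below 0.007 m and horizontal distance between white_small and dish_round_small below 0.014 m and z of white_small in the frame of dish_round_small below 0.007 m and horizontal distance between white_large and dish_round_large below 0.018 m and z of white_large in the frame of dish_round_large below 0.007 m); the robot touches nothing.
It fails at once if a bottle is tipped by more than 0.6 rad (angle between any of brown_small, brown_large, white_small, white_large's own z axis and vertical above 0.6 rad).
It also fails if it takes over 144 s, if anything falls off the work surface, if the arm or the gripper's body presses on something with over 40 N, if the wrist force passes 120 N, or if a joint passes its speed limit or range.

## Working session

There is one attempt and no reset: what is moved stays moved. The work goes in short steps, Python scripts to look and compute and a tool call to move; the robot and the scene stay as the last step left them, time stands still between calls to the robot, and variables do not carry over. Pictures are saved under pics/ and viewed, at most 14 in all, crops included, and the job is handed in when it is done.

Besides the shell and the picture viewer there is one more tool, called after ">>>" as name(argument=value, ...) on one line, values as JSON. arm_command: Moves the arm, as the interface text tells. Its arguments: {"type":"object","properties":{"deltas":{"type":"array"},"grip_force":{"type":"number"}},"required":["deltas"]}

```bash
mkdir -p pics; cat > h.py <<'E'
import numpy as np, cv2
from cell import env, grab_frame, camera_params, workorder, recognise
def ray(cam,u,v,z):
    P=camera_params(cam); f=200/np.tan(np.radians(P["vertical_fov"]/2))
    d=np.array([(u-P["cx"])/f,(v-P["cy"])/f,1.])
    if "origin" in P: o=np.array(P["origin"]);R=np.array(P["orientation"])
    else:
        s=env.read_state();T=np.array(P["T_tool_cam"]);Rt=np.array(s["orientation"])
        R=Rt@T[:3,:3];o=Rt@T[:3,3]+np.array(s["tool_pos"])
    d=R@d
    return o+d*(z-o[2])/d[2]
def proj(cam,p):
    P=camera_params(cam); f=200/np.tan(np.radians(P["vertical_fov"]/2))
    c=np.array(P["orientation"]).T@(np.array(p)-P["origin"])
    return P["cx"]+f*c[0]/c[2],P["cy"]+f*c[1]/c[2]
def save(cam,n,im=None):
    im=grab_frame(cam) if im is None else im
    cv2.imwrite(f"pics/{n}.png",im[:,:,::-1]); return im
E
python3 - <<'E'
from h import *
for c in("top","side"):
    save(c,c+"0"); print(camera_params(c))
    for t in "brown_small brown_large white_small white_large dish_square_small dish_square_large dish_round_small dish_round_large cork_mat".split():
        for r in recognise(t,c)[:4]:
            b=r["bbox"];u,v=(b[0]+b[2])/2,(b[1]+b[3])/2
            print(c,t,round(r["p"],2),np.round(b),ray(c,u,v,.01).round(3)[:2])
print(camera_params("wrist"),env.read_state()["clock"])
E
```

```text
{'vertical_fov': 44.93866659019035, 'cx': 314.62031718906223, 'cy': 197.08879588843274, 'origin': array([0.31002822, 0.0971948 , 1.22388824]), 'orientation': array([[-0.0313386 , -0.97884759,  0.20217639],
       [-0.99950756,  0.03101313, -0.0047782 ],
       [-0.00159299, -0.20222657, -0.97933747]])}
top brown_small 0.55 [230. 250. 248. 272.] [0.404 0.286]
top brown_small 0.17 [394. 166. 420. 189.] [ 0.604 -0.149]
top brown_large 0.8 [287. 166. 308. 197.] [0.604 0.134]
top brown_large 0.21 [229. 250. 250. 271.] [0.405 0.284]
top white_small 0.73 [286. 164. 308. 198.] [0.605 0.135]
top white_small 0.72 [348. 227. 368. 243.] [ 0.46  -0.015]
top white_large 0.23 [216. 240. 267. 284.] [0.401 0.279]
top dish_square_small 0.92 [238. 163. 269. 190.] [0.621 0.248]
top dish_square_small 0.86 [282. 173. 312. 200.] [0.59  0.136]
top dish_square_small 0.78 [420. 116. 452. 144.] [ 0.73  -0.235]
top dish_square_small 0.72 [154. 235. 191. 272.] [0.428 0.452]
top dish_square_large 0.64 [215. 238. 267. 288.] [0.398 0.28 ]
top dish_round_small 0.52 [395. 170. 421. 189.] [ 0.6   -0.151]
top cork_mat 
[... 781 characters left out ...]
6]
side dish_square_large 0.68 [263. 193. 301. 207.] [0.407 0.255]
side dish_round_small 0.54 [333. 270. 359. 277.] [ 0.613 -0.19 ]
side dish_round_large 0.69 [274. 231. 308. 250.] [ 0.463 -0.026]
side cork_mat 0.96 [237. 267. 283. 295.] [ 0.405 -0.231]
{'vertical_fov': 59.956632153714416, 'cx': 319.2592580537879, 'cy': 201.9714679869481, 'T_tool_cam': array([[ 1.09719157e-03, -9.62297165e-01, -2.71998094e-01,
         6.86206340e-02],
       [ 9.99999398e-01,  1.05663099e-03,  2.95582601e-04,
         2.81424478e-04],
       [ 2.96331672e-06, -2.71998254e-01,  9.62297745e-01,
        -1.17233730e-01],
       [ 0.00000000e+00,  0.00000000e+00,  0.00000000e+00,
         1.00000000e+00]])} 1.0
```

```bash
python3 - <<'E'
from h import *
for c,(x,y,w,h) in {"top":(140,90,340,220),"side":(220,100,230,220)}.items():
    im=cv2.imread(f"pics/{c}0.png")[y:y+h,x:x+w]
    s=min(800/w,600/h)
    cv2.imwrite(f"pics/{c}0c.png",cv2.resize(im,(int(w*s),int(h*s)),interpolation=cv2.INTER_CUBIC))
E
```

```text
(no output)
```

View pics/top0c.png

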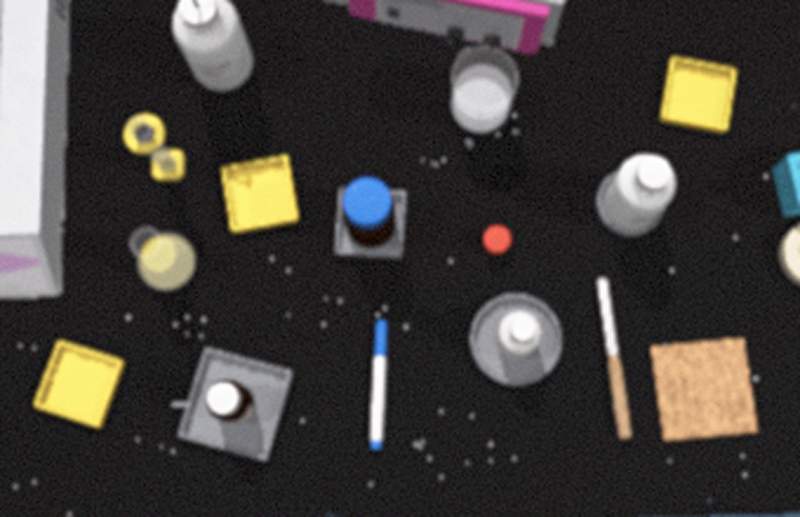

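View pics/side0c.png

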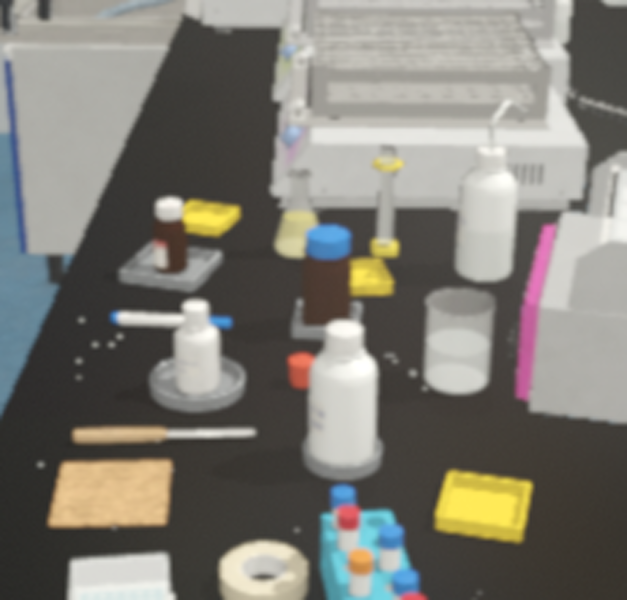

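The top picture shows the four bottles, with full-picture pixels as follows:
- **brown_small:** (236,260), in the large square dish.
- **brown_large:** blue cap (297,176), in the small square dish.
- **white_small:** (360,231), in the large round dish.
- **white_large:** cap (418,165), in the small round dish.
- **Mat:** (438,258).

What could be mistaken for them: the wash bottle (230,107) for a white bottle, and yellow dishes at (250,172), (437,130) and (173,253) for a square dish. The beaker (345,128) and flask (210,201) could pass for bottles too. I'm choosing by colour and shape.

```bash
python3 - <<'E'
from h import *
k=340/800
C=lambda x,y:(140+x*k,90+y*k)
for n,x,y,z in [("bs cap",225,399,.091),("bl cap",368,201,.113),("ws cap",519,330,.095),("wl cap",656,173,.136),("sqL rim",236,404,.015),("sqS rim",370,222,.015),("rdL rim",516,338,.015),("mat",704,389,.004)]:
    print(n,ray("top",*C(x,y),z).round(3))
k=230/627
for n,x,y,z in [("bs base",170,270,.004),("bl base",326,325,.004),("ws base",197,389,.004),("wl base",342,463,.004),("wl cap",345,333,.136),("rdS",342,457,.015)]:
    print("side",n,ray("side",220+x*k,100+y*k,z).round(3))
s=env.read_state();print(s)
E
```

```text
bs cap [0.401 0.28  0.091]
bl cap [0.593 0.133 0.113]
ws cap [ 0.46  -0.014  0.095]
wl cap [ 0.607 -0.153  0.136]
sqL rim [0.402 0.281 0.015]
sqS rim [0.594 0.135 0.015]
rdL rim [ 0.462 -0.018  0.015]
mat [ 0.403 -0.217  0.004]
side bs base [0.405 0.278 0.004]
side bl base [0.597 0.127 0.004]
side ws base [ 0.465 -0.027  0.004]
side wl base [ 0.611 -0.165  0.004]
side wl cap [ 0.612 -0.161  0.136]
side rdS [ 0.611 -0.172  0.015]
{'clock': 1.0, 'joint_positions': array([ 1.08450453e+00,  2.06580205e-01,  1.54150161e+00, -1.60633949e-05,
        1.39353066e+00, -1.50510355e-01]), 'qvel': array([-0.00077434, -0.0023444 ,  0.00094587,  0.0009262 ,  0.00106308,
       -0.00078299]), 'effort': array([-6.07031370e-05, -3.83063829e+01, -2.91974223e+01, -4.75461984e-04,
        8.28559805e-04,  9.19628150e-06]), 'tool_pos': array([0.1894837 , 0.54287406, 0.25629216]), 'orientation': array([[-9.44154039e-01,  3.29504401e-01,  4.71674801e-06],
       [ 3.29504401e-01,  9.44154039e-01, -2.49100453e-05],
       [-1.26613062e-05, -2.19647307e-05, -1.00000000e+00]]), 'wrist_force': array([ 0.97285282, -0.02178497,  0.05534101]), 'moment': array([ 9.47541859e-03,  2.34599447e-02, -1.21279863e-05]), 'grip_force': 0.0, 'grip_width': 0.9991264094152295}
```

>>> arm_command(deltas=[[[0, 0, 0, 5, -6.3, 0, -1], [0, 0, 0, 10, -12.3, 0, -1], [0, 0, 0, 15, -18.3, 0, -1], [0, 0, 0, 19, -23.5, 0, -1], [0, 0, 0, 21.2, -26.3, 0, -1], [0, 0, 0, 21.2, -26.3, 0, -1], [0, 0, 0, 21.2, -26.3, 0, -1]]])

```text
clock: 1.88
tool_pos: [0.4026, 0.2786, 0.2564]
orientation: [[-0.943, 0.333, 0.0], [0.333, 0.943, 0.0], [-0.0, 0.0, -1.0]]
wrist_force: [0.6, 0.5, -0.5]
grip_width: 0.997
grip_force: 0.0
```

```bash
python3 - <<'E'
from h import *
s=env.read_state();print(s["tool_pos"],s["wrist_force"])
im=save("wrist","w1")
for t in("brown_small","dish_square_large"):
    for r in recognise(t,"wrist")[:2]:
        b=r["bbox"];print(t,r["p"],np.round(b),ray("wrist",(b[0]+b[2])/2,(b[1]+b[3])/2,.015).round(3))
E
```

```text
[0.40258267 0.27856049 0.25643048] [ 0.58030885  0.49877146 -0.49393288]
brown_small 0.68 [303. 149. 351. 205.] [0.409 0.287 0.015]
brown_small 0.16 [226. 314. 299. 360.] [0.57  0.149 0.015]
dish_square_large 0.64 [275. 122. 368. 218.] [0.4   0.284 0.015]
```

View pics/w1.png

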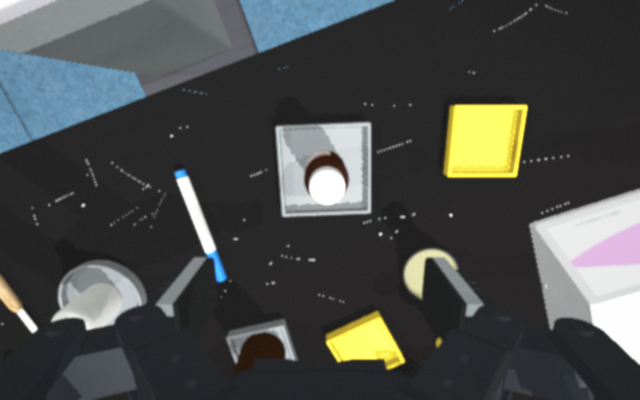

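The wrist view shows brown_small's white cap at (328,186) in the grey square dish, centre about (323,169). The flask at (430,273) is next to the right-hand finger, so I'm computing positions.

```bash
python3 - <<'E'
from h import *
print(ray("wrist",328,186,.091).round(4),ray("wrist",323,169,.013).round(4), ray("wrist",430,273,.01).round(3))
E
```

```text
[0.4008 0.2887 0.091 ] [0.3996 0.2856 0.013 ] [0.556 0.363 0.01 ]
```

>>> arm_command(deltas=[[[0, 0, 0, -0.2, 0.9, -5, -1], [0, 0, 0, -0.2, 0.9, -10, -1], [0, 0, 0, -0.2, 0.9, -13, -1], [0, 0, 0, -0.2, 0.9, -16, -1], [0, 0, 0, -0.2, 0.9, -18.5, -1], [0, 0, 0, -0.2, 0.9, -19.4, -1], [0, 0, 0, -0.2, 0.9, -19.4, -1], [0, 0, 0, -0.2, 0.9, -19.4, 0], [0, 0, 0, -0.2, 0.9, -19.4, 0.5], [0, 0, 0, -0.2, 0.9, -19.4, 1], [0, 0, 0, -0.2, 0.9, -19.4, 1], [0, 0, 0, -0.2, 0.9, -19.4, 1]]], grip_force=30)

```text
clock: 3.52
tool_pos: [0.4002, 0.2891, 0.0634]
orientation: [[-0.944, 0.33, 0.002], [0.33, 0.944, 0.001], [-0.001, 0.001, -1.0]]
wrist_force: [-0.8, -1.2, 6.0]
grip_width: 0.485
grip_force: 30.5
```

>>> arm_command(deltas=[[[0, 0, 0, 0, 0, 4, 1], [0, 0, 0, 0, 0, 9, 1], [0, 0, 0, 0, -3, 15, 1], [0, 0, 0, 0, -8, 15.5, 1], [0, 0, 0, 0, -14, 15.5, 1], [0, 0, 0, 0, -20, 15.5, 1], [0, 0, 0, 0, -26, 15.5, 1], [0, 0, 0, 0, -32, 15.5, 1], [0, 0, 0, 0, -38, 15.5, 1], [0, 0, 0, 0, -44, 15.5, 1], [0, 0, 0, 0, -48, 15.5, 1], [0, 0, 0, 0, -50.5, 15.5, 1]]])

```text
clock: 5.03
tool_pos: [0.399, -0.2182, 0.217]
orientation: [[-0.943, 0.332, -0.0], [0.332, 0.943, 0.0], [0.0, 0.0, -1.0]]
wrist_force: [0.5, -0.5, -1.4]
grip_width: 0.482
grip_force: 30.9
```

>>> arm_command(deltas=[[[0, 0, 0, 0, 0, 0, 1], [0, 0, 0, 0, 0, 0, 1]]])

```text
clock: 5.28
tool_pos: [0.3991, -0.2152, 0.2168]
orientation: [[-0.944, 0.33, -0.001], [0.33, 0.944, 0.001], [0.001, 0.001, -1.0]]
wrist_force: [0.7, -0.5, -1.1]
grip_width: 0.485
grip_force: 30.9
```

```bash
python3 - <<'E'
from h import *
s=env.read_state();print(s["tool_pos"],s["grip_width"])
im=save("wrist","w2")
for r in recognise("cork_mat","wrist")[:2]:
        b=r["bbox"];print(r["p"],np.round(b),ray("wrist",(b[0]+b[2])/2,(b[1]+b[3])/2,.004).round(3))
E
```

```text
[ 0.39913897 -0.21524854  0.21683059] 0.4850935985227755
0.82 [254. 115. 386. 224.] [ 0.392 -0.212  0.004]
0.55 [488. 119. 593. 225.] [ 0.464 -0.011  0.004]
```

View pics/w2.png

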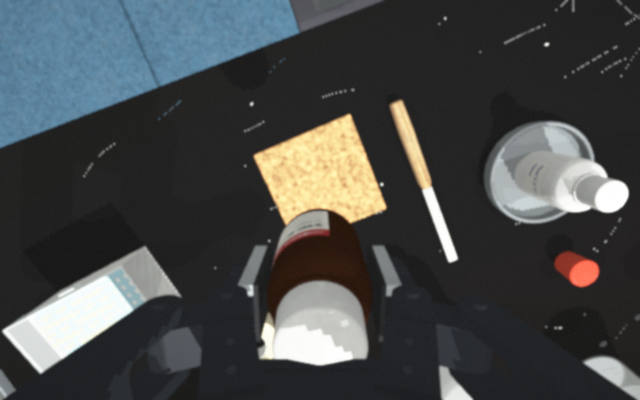

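The mat has visible corners at (255,155), (350,114) and (386,208), so its centre is about (320,181). The bottle is held over it, and the large round dish is at (541,171).

```bash
python3 - <<'E'
from h import *
print(ray("wrist",320.5,181.5,.004).round(4),ray("wrist",541,173,.012).round(4))
E
```

```text
[ 0.4036 -0.2146  0.004 ] [ 0.4623 -0.0147  0.012 ]
```

>>> arm_command(deltas=[[[0, 0, 0, 0.4, 0, -4, 1], [0, 0, 0, 0.4, 0, -8, 1], [0, 0, 0, 0.4, 0, -11, 1], [0, 0, 0, 0.4, 0, -13.5, 1], [0, 0, 0, 0.4, 0, -14.8, 1], [0, 0, 0, 0.4, 0, -15.2, 1], [0, 0, 0, 0.4, 0, -15.4, 1], [0, 0, 0, 0.4, 0, -15.4, 1]]])

```text
clock: 6.38
tool_pos: [0.4041, -0.2165, 0.0641]
orientation: [[-0.944, 0.329, 0.001], [0.329, 0.944, -0.001], [-0.002, -0.001, -1.0]]
wrist_force: [0.3, -0.2, -1.1]
grip_width: 0.489
grip_force: 30.9
```

>>> arm_command(deltas=[[[0, 0, 0, 0, 0, 0, 0.4], [0, 0, 0, 0, 0, 0, -0.5], [0, 0, 0, 0, 0, 0, -1], [0, 0, 0, 0, 0, 0, -1], [0, 0, 0, 0, 0, 0, -1], [0, 0, 0, 0, 0, 3, -1], [0, 0, 0, 0, 0, 7, -1], [0, 0, 0, 0, 0, 12, -1], [0, 0, 0, 0, 0, 18, -1]]])

```text
clock: 7.5
tool_pos: [0.4027, -0.2155, 0.2439]
orientation: [[-0.944, 0.33, -0.002], [0.33, 0.944, 0.002], [0.002, 0.001, -1.0]]
wrist_force: [0.5, -0.1, -0.1]
grip_width: 1.0
grip_force: 0.0
```

>>> arm_command(deltas=[[[0, 0, 0, 2.5, 5, 2, -1], [0, 0, 0, 5, 10, 3, -1], [0, 0, 0, 8, 15, 3, -1], [0, 0, 0, 11, 20, 3, -1], [0, 0, 0, 14, 25, 3, -1], [0, 0, 0, 17, 31, 3, -1], [0, 0, 0, 18.6, 34, 3, -1], [0, 0, 0, 19.1, 35, 3, -1], [0, 0, 0, 19.1, 35, 3, -1], [0, 0, 0, 19.1, 35, 3, -1]]])

```text
clock: 8.75
tool_pos: [0.594, 0.1326, 0.2732]
orientation: [[-0.944, 0.331, -0.001], [0.331, 0.944, -0.001], [0.0, -0.001, -1.0]]
wrist_force: [-1.5, -0.3, 0.2]
grip_width: 1.004
grip_force: 0.0
```

```bash
python3 - <<'E'
from h import *
s=env.read_state();print(s["tool_pos"],s["wrist_force"])
im=save("wrist","w3")
for t in("brown_large","dish_square_small","white_small","white_large","dish_round_small"):
    for r in recognise(t,"wrist")[:2]:
        b=r["bbox"];print(t,r["p"],np.round(b),ray("wrist",(b[0]+b[2])/2,(b[1]+b[3])/2,.015).round(3))
E
```

```text
[0.59402597 0.13260073 0.2731797 ] [-1.49937198 -0.25220155  0.24268163]
brown_large 0.62 [294. 139. 354. 215.] [0.604 0.135 0.015]
dish_square_small 0.95 [282. 128. 364. 196.] [0.588 0.139 0.015]
dish_square_small 0.57 [397. 117. 483. 206.] [0.63  0.26  0.015]
white_small 0.94 [ 79.  71. 167. 122.] [ 0.455 -0.034  0.015]
white_large 0.96 [  1. 233. 130. 336.] [ 0.626 -0.203  0.015]
```

View pics/w3.png

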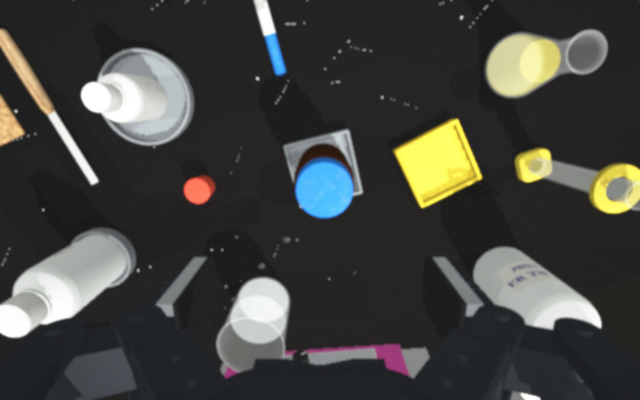

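The view shows brown_large's blue cap at (324,187) and the small grey square dish centred at about (323,169). The yellow dish at (438,163) is the look-alike.

```bash
python3 - <<'E'
from h import *
print(ray("wrist",324,187,.113).round(4),ray("wrist",323,169,.013).round(4))
E
```

```text
[0.5931 0.1381 0.113 ] [0.5963 0.1372 0.013 ]
```

>>> arm_command(deltas=[[[0, 0, 0, 0, 0.5, -5, -1], [0, 0, 0, 0, 0.5, -10, -1], [0, 0, 0, 0, 0.5, -13, -1], [0, 0, 0, 0, 0.5, -16, -1], [0, 0, 0, 0, 0.5, -18.7, -1], [0, 0, 0, 0, 0.5, -19.7, -1], [0, 0, 0, 0, 0.5, -19.7, -1], [0, 0, 0, 0, 0.5, -19.7, 0], [0, 0, 0, 0, 0.5, -19.7, 0.5], [0, 0, 0, 0, 0.5, -19.7, 1], [0, 0, 0, 0, 0.5, -19.7, 1], [0, 0, 0, 0, 0.5, -19.7, 1]]], grip_force=35)

```text
clock: 10.55
tool_pos: [0.5957, 0.1386, 0.0781]
orientation: [[-0.944, 0.33, 0.003], [0.33, 0.944, -0.0], [-0.003, 0.001, -1.0]]
wrist_force: [-0.2, -1.9, 6.7]
grip_width: 0.648
grip_force: 36.5
```

>>> arm_command(deltas=[[[0, 0, 0, 0, 0, 4, 1], [0, 0, 0, 0, 0, 8, 1], [0, 0, 0, -2, 1.5, 11, 1], [0, 0, 0, -5, 3.8, 12, 1], [0, 0, 0, -9, 6.8, 12, 1], [0, 0, 0, -13, 9.8, 12, 1], [0, 0, 0, -17, 12.8, 12, 1], [0, 0, 0, -19, 14.3, 12, 1], [0, 0, 0, -19.5, 14.8, 12, 1], [0, 0, 0, -19.5, 14.8, 12, 1], [0, 0, 0, -19.5, 14.8, 12, 1]]])

```text
clock: 11.92
tool_pos: [0.4005, 0.2864, 0.1964]
orientation: [[-0.944, 0.331, 0.001], [0.331, 0.944, -0.0], [-0.001, 0.0, -1.0]]
wrist_force: [0.3, 0.3, -1.1]
grip_width: 0.649
grip_force: 37.6
```

>>> arm_command(deltas=[[[0, 0, 0, 0, 0, -4, 1], [0, 0, 0, 0, 0, -7, 1], [0, 0, 0, 0, 0, -9.5, 1], [0, 0, 0, 0, 0, -11, 1], [0, 0, 0, 0, 0, -11.6, 1], [0, 0, 0, 0, 0, -11.9, 1], [0, 0, 0, 0, 0, -11.9, 1], [0, 0, 0, 0, 0, -11.9, 1]]])

```text
clock: 12.92
tool_pos: [0.4003, 0.2873, 0.0781]
orientation: [[-0.944, 0.329, 0.002], [0.329, 0.944, 0.001], [-0.002, 0.002, -1.0]]
wrist_force: [-0.7, -0.9, 0.8]
grip_width: 0.647
grip_force: 37.5
```

>>> arm_command(deltas=[[[0, 0, 0, 0, 0, 0, 0.1], [0, 0, 0, 0, 0, 0, -0.5], [0, 0, 0, 0, 0, 0, -1], [0, 0, 0, 0, 0, 0, -1], [0, 0, 0, 0, 0, 0, -1], [0, 0, 0, 0, 0, 3, -1], [0, 0, 0, 0, 0, 7, -1], [0, 0, 0, 0, 0, 12, -1], [0, 0, 0, 0, 0, 18, -1], [0, 0, 0, 0, 0, 18, -1]]])

```text
clock: 14.18
tool_pos: [0.4029, 0.2886, 0.2637]
orientation: [[-0.944, 0.329, 0.012], [0.329, 0.944, 0.006], [-0.009, 0.009, -1.0]]
wrist_force: [0.2, 0.2, 0.5]
grip_width: 1.001
grip_force: 0.0
```

```bash
python3 - <<'E'
from h import *
im=save("wrist","w4")
im=save("side","s4");cv2.imwrite("pics/c4.png",np.hstack([cv2.imread("pics/w4.png")[60:320,160:480],cv2.resize(cv2.imread("pics/s4.png")[160:300,225:375],(279,260))]))
E
```

```text
(no output)
```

View pics/c4.png

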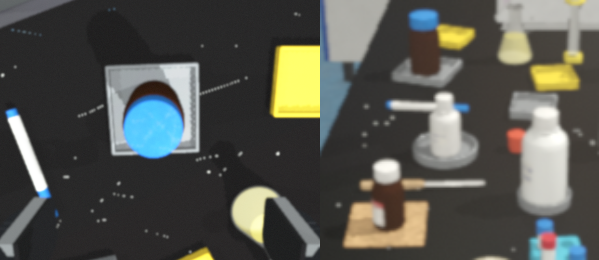

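brown_large stands centred in the large square dish (about 155,105 in the crop), and brown_small is upright on the mat. Next I fetch brown_small.

>>> arm_command(deltas=[[[0, 0, 0, 0, -5, 0, -1], [0, 0, 0, 0, -11, 0, -1], [0, 0, 0, 0, -17, 0, -1], [0, 0, 0, 0, -23, 0, -1], [0, 0, 0, 0, -29, 0, -1], [0, 0, 0, 0, -35, 0, -1], [0, 0, 0, 0, -41, 0, -1], [0, 0, 0, 0.2, -46, 0, -1], [0, 0, 0, 0.3, -49.5, -2, -1], [0, 0, 0, 0.3, -50.3, -3, -1], [0, 0, 0, 0.3, -50.3, -3, -1], [0, 0, 0, 0.3, -50.3, -3, -1]]])

```text
clock: 15.78
tool_pos: [0.4024, -0.2148, 0.227]
orientation: [[-0.945, 0.328, -0.001], [0.328, 0.945, 0.001], [0.001, 0.001, -1.0]]
wrist_force: [0.6, 0.4, 0.8]
grip_width: 0.999
grip_force: 0.0
```

Descend to TCP z 0.063.

>>> arm_command(deltas=[[[0, 0, 0, 0.1, -0.1, -5, -1], [0, 0, 0, 0.1, -0.1, -9, -1], [0, 0, 0, 0.1, -0.1, -12, -1], [0, 0, 0, 0.1, -0.1, -15, -1], [0, 0, 0, 0.1, -0.1, -16.4, -1], [0, 0, 0, 0.1, -0.1, -16.4, -1], [0, 0, 0, 0.1, -0.1, -16.4, 0], [0, 0, 0, 0.1, -0.1, -16.4, 0.5], [0, 0, 0, 0.1, -0.1, -16.4, 1], [0, 0, 0, 0.1, -0.1, -16.4, 1], [0, 0, 0, 0.1, -0.1, -16.4, 1], [0, 0, 0, 0.1, -0.1, -16.4, 1]]], grip_force=30)

```text
clock: 17.27
tool_pos: [0.4043, -0.2177, 0.0645]
orientation: [[-0.944, 0.33, 0.002], [0.33, 0.944, -0.001], [-0.002, -0.001, -1.0]]
wrist_force: [0.2, 1.6, 5.8]
grip_width: 0.482
grip_force: 29.9
```

>>> arm_command(deltas=[[[0, 0, 0, 0, 0, 4, 1], [0, 0, 0, 0, 0, 9, 1], [0, 0, 0, 0, 0, 13, 1], [0, 0, 0, 2, 4, 15, 1], [0, 0, 0, 4.8, 9, 15, 1], [0, 0, 0, 7.6, 14, 15, 1], [0, 0, 0, 10.4, 19, 15, 1], [0, 0, 0, 13.2, 24.3, 15, 1], [0, 0, 0, 16, 29.5, 15, 1], [0, 0, 0, 18.2, 33.5, 15, 1], [0, 0, 0, 19.1, 35.4, 15, 1], [0, 0, 0, 19.1, 35.4, 15, 1]]])

```text
clock: 18.77
tool_pos: [0.5943, 0.1374, 0.2127]
orientation: [[-0.945, 0.328, -0.001], [0.328, 0.945, -0.001], [0.001, -0.001, -1.0]]
wrist_force: [-0.5, -0.5, -1.6]
grip_width: 0.483
grip_force: 30.9
```

>>> arm_command(deltas=[[[0, 0, 0, 0, 0, 0, 1], [0, 0, 0, 0, 0, 0, 1]]])

```text
clock: 19.02
tool_pos: [0.5941, 0.1354, 0.2133]
orientation: [[-0.944, 0.331, -0.0], [0.331, 0.944, -0.0], [0.0, -0.001, -1.0]]
wrist_force: [-0.1, -0.2, -0.5]
grip_width: 0.49
grip_force: 30.9
```

```bash
python3 - <<'E'
from h import *
s=env.read_state();print(s["tool_pos"])
save("wrist","w5")
for r in recognise("dish_square_small","wrist")[:3]:
    b=r["bbox"];print(r["p"],np.round(b),ray("wrist",(b[0]+b[2])/2,(b[1]+b[3])/2,.012).round(4))
cv2.imwrite("pics/c5.png",cv2.imread("pics/w5.png")[40:340,120:520])
E
```

```text
[0.59407213 0.13536655 0.21331507]
0.87 [274. 130. 367. 218.] [0.5895 0.139  0.012 ]
0.59 [408. 125. 510. 226.] [0.6335 0.2603 0.012 ]
0.57 [ 13. 366.  49. 392.] [ 0.7022 -0.243   0.012 ]
```

View pics/c5.png

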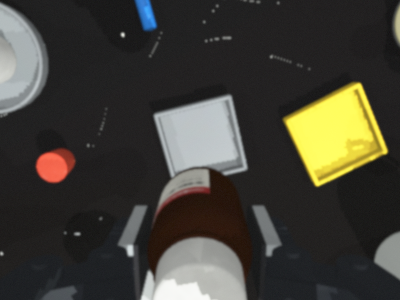

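The empty small square dish has its centre at about (320,181). That puts it about 4 mm ahead in x, so I'll lower with that correction.

>>> arm_command(deltas=[[[0, 0, 0, 0.3, 0.1, -4, 1], [0, 0, 0, 0.3, 0.1, -8, 1], [0, 0, 0, 0.3, 0.1, -11, 1], [0, 0, 0, 0.3, 0.1, -13.3, 1], [0, 0, 0, 0.3, 0.1, -14.4, 1], [0, 0, 0, 0.3, 0.1, -14.8, 1], [0, 0, 0, 0.3, 0.1, -15, 1], [0, 0, 0, 0.3, 0.1, -15, 1], [0, 0, 0, 0.3, 0.1, -15, 1]]])

```text
clock: 20.25
tool_pos: [0.5984, 0.1379, 0.0645]
orientation: [[-0.944, 0.329, 0.002], [0.329, 0.944, -0.0], [-0.002, 0.001, -1.0]]
wrist_force: [-0.7, 0.9, 2.7]
grip_width: 0.487
grip_force: 31.0
```

>>> arm_command(deltas=[[[0, 0, 0, 0, 0, 0, 0.4], [0, 0, 0, 0, 0, 0, -0.5], [0, 0, 0, 0, 0, 0, -1], [0, 0, 0, 0, 0, 0, -1], [0, 0, 0, 0, 0, 0, -1], [0, 0, 0, 0, 0, 3, -1], [0, 0, 0, 0, 0, 7, -1], [0, 0, 0, 0, 0, 12, -1], [0, 0, 0, 0, 0, 18, -1], [0, 0, 0, 0, 0, 20, -1], [0, 0, 0, 0, 0, 20, -1]]])

```text
clock: 21.62
tool_pos: [0.5988, 0.138, 0.2661]
orientation: [[-0.944, 0.33, 0.006], [0.33, 0.944, 0.001], [-0.005, 0.002, -1.0]]
wrist_force: [0.0, -0.2, 0.3]
grip_width: 0.998
grip_force: 0.0
```

>>> arm_command(deltas=[[[0, 0, 0, -3, -3.4, 0, -1], [0, 0, 0, -7, -7.8, 0, -1], [0, 0, 0, -11, -12, 0, -1], [0, 0, 0, -13.6, -15.2, 0, -1], [0, 0, 0, -13.6, -15.2, 0, -1], [0, 0, 0, -13.6, -15.2, 0, -1], [0, 0, 0, -13.6, -15.2, 0, -1]]])

```text
clock: 22.5
tool_pos: [0.4619, -0.0134, 0.2626]
orientation: [[-0.945, 0.328, -0.001], [0.328, 0.945, 0.001], [0.001, 0.0, -1.0]]
wrist_force: [0.7, -0.4, -0.3]
grip_width: 1.0
grip_force: 0.0
```

```bash
python3 - <<'E'
from h import *
s=env.read_state();print(s["tool_pos"])
im=save("wrist","w6");print(ray("wrist",320,170,.013),ray("wrist",324,186,.095))
for t in("white_small","dish_round_large"):
    for r in recognise(t,"wrist")[:2]:
        b=r["bbox"];print(t,r["p"],np.round(b),ray("wrist",(b[0]+b[2])/2,(b[1]+b[3])/2,.013).round(4))
E
```

```text
[ 0.4618559  -0.01337205  0.26261031]
[ 0.46160806 -0.0119935   0.013     ] [ 0.46125542 -0.00849243  0.095     ]
white_small 0.7 [293. 152. 341. 206.] [ 0.4699 -0.0183  0.013 ]
dish_round_large 0.9 [276. 126. 364. 217.] [ 0.4632 -0.0129  0.013 ]
```

View pics/w6.png

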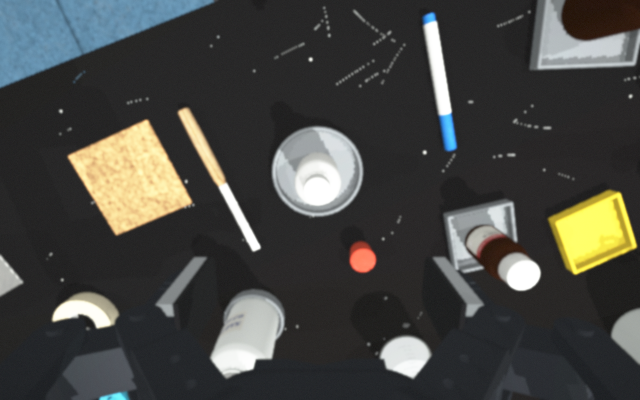

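White_small's cap is at (317,189) and its dish centre is at (318,171), giving a bottle position of (0.462,-0.0147). Brown_small stands upright in the small square dish at (495,245).

>>> arm_command(deltas=[[[0, 0, 0, 0, -0.1, -5, -1], [0, 0, 0, 0, -0.1, -10, -1], [0, 0, 0, 0, -0.1, -14, -1], [0, 0, 0, 0, -0.1, -17, -1], [0, 0, 0, 0, -0.1, -19.2, -1], [0, 0, 0, 0, -0.1, -20.1, -1], [0, 0, 0, 0, -0.1, -20.1, -1], [0, 0, 0, 0, -0.1, -20.1, 0], [0, 0, 0, 0, -0.1, -20.1, 0.5], [0, 0, 0, 0, -0.1, -20.1, 1], [0, 0, 0, 0, -0.1, -20.1, 1], [0, 0, 0, 0, -0.1, -20.1, 1]]], grip_force=30)

```text
clock: 24.15
tool_pos: [0.4623, -0.0153, 0.0633]
orientation: [[-0.944, 0.33, 0.002], [0.33, 0.944, -0.0], [-0.002, 0.0, -1.0]]
wrist_force: [-1.1, 0.6, 5.5]
grip_width: 0.505
grip_force: 30.3
```

>>> arm_command(deltas=[[[0, 0, 0, 0, 0, 4, 1], [0, 0, 0, 0, 0, 8, 1], [0, 0, 0, -1, -3, 9, 1], [0, 0, 0, -2.4, -8, 9, 1], [0, 0, 0, -3.9, -13, 9, 1], [0, 0, 0, -5.3, -18, 9, 1], [0, 0, 0, -5.9, -19.8, 9, 1], [0, 0, 0, -5.9, -19.8, 9, 1], [0, 0, 0, -5.9, -19.8, 9, 1]]])

```text
clock: 25.28
tool_pos: [0.4023, -0.2123, 0.1519]
orientation: [[-0.944, 0.329, -0.001], [0.329, 0.944, 0.001], [0.001, 0.001, -1.0]]
wrist_force: [-0.2, 0.6, -0.8]
grip_width: 0.506
grip_force: 31.1
```

>>> arm_command(deltas=[[[0, 0, 0, 0, 0, -4, 1], [0, 0, 0, 0, 0, -6.5, 1], [0, 0, 0, 0, 0, -8, 1], [0, 0, 0, 0, 0, -8.6, 1], [0, 0, 0, 0, 0, -8.9, 1], [0, 0, 0, 0, 0, -8.9, 1], [0, 0, 0, 0, 0, -8.9, 1]]])

```text
clock: 26.15
tool_pos: [0.403, -0.2136, 0.064]
orientation: [[-0.944, 0.33, 0.001], [0.33, 0.944, -0.001], [-0.002, -0.001, -1.0]]
wrist_force: [0.8, 1.0, -0.9]
grip_width: 0.506
grip_force: 31.1
```

>>> arm_command(deltas=[[[0, 0, 0, 0, 0, -0.1, 1], [0, 0, 0, 0, 0, -0.1, 0.4], [0, 0, 0, 0, 0, -0.1, -0.5], [0, 0, 0, 0, 0, -0.1, -1], [0, 0, 0, 0, 0, -0.1, -1], [0, 0, 0, 0, 0, -0.1, -1], [0, 0, 0, 0, 0, 3, -1], [0, 0, 0, 0, 0, 7, -1], [0, 0, 0, 0, 0, 12, -1], [0, 0, 0, 0, 0, 18, -1], [0, 0, 0, 0, 0, 23, -1], [0, 0, 0, 0, 0, 23, -1]]])

```text
clock: 27.65
tool_pos: [0.4048, -0.2149, 0.2987]
orientation: [[-0.944, 0.329, 0.009], [0.329, 0.944, -0.007], [-0.011, -0.004, -1.0]]
wrist_force: [0.1, 0.4, -0.2]
grip_width: 1.001
grip_force: 0.0
```

>>> arm_command(deltas=[[[0, 0, 0, 4, 1.2, 0, -1], [0, 0, 0, 9, 2.7, 0, -1], [0, 0, 0, 14, 4.2, 0, -1], [0, 0, 0, 18.5, 5.4, 0, -1], [0, 0, 0, 20.3, 5.8, 0, -1], [0, 0, 0, 20.3, 5.8, 0, -1], [0, 0, 0, 20.3, 5.8, 0, -1]]])

```text
clock: 28.52
tool_pos: [0.6045, -0.1551, 0.292]
orientation: [[-0.944, 0.33, -0.002], [0.33, 0.944, 0.001], [0.003, -0.0, -1.0]]
wrist_force: [0.1, 0.1, -0.2]
grip_width: 0.998
grip_force: 0.0
```

```bash
python3 - <<'E'
from h import *
s=env.read_state();print(s["tool_pos"])
im=save("wrist","w7")
for t in("white_large","dish_round_small","white_small"):
    for r in recognise(t,"wrist")[:2]:
        b=r["bbox"];print(t,r["p"],np.round(b),ray("wrist",(b[0]+b[2])/2,(b[1]+b[3])/2,.013).round(4))
E
```

```text
[ 0.60445079 -0.15509845  0.29202211]
white_large 0.71 [296. 145. 360. 216.] [ 0.6243 -0.1508  0.013 ]
dish_round_small 0.85 [295. 137. 356. 171.] [ 0.5947 -0.1436  0.013 ]
white_small 0.72 [160.   0. 225.  25.] [ 0.4112 -0.226   0.013 ]
```

View pics/w7.png

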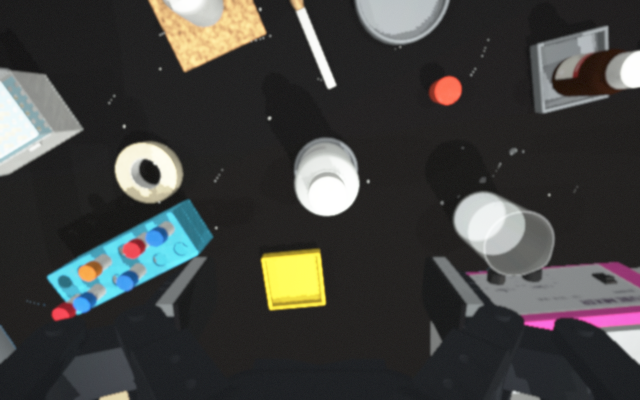

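White_large's cap is at (327,194), its body at (327,180), and its dish centre is at about (326,170). The test-tube rack and beaker are well clear of it.

```bash
python3 - <<'E'
from h import *
print(ray("wrist",327,194,.136).round(4),ray("wrist",326,170,.014).round(4))
E
```

```text
[ 0.6091 -0.15    0.136 ] [ 0.6121 -0.1495  0.014 ]
```

>>> arm_command(deltas=[[[0, 0, 0, 0.5, 0.5, -3, -1], [0, 0, 0, 0.5, 0.5, -6, -1], [0, 0, 0, 0.5, 0.5, -10, -1], [0, 0, 0, 0.5, 0.5, -14, -1], [0, 0, 0, 0.5, 0.5, -17.5, -1], [0, 0, 0, 0.5, 0.5, -19.7, -1], [0, 0, 0, 0.5, 0.5, -19.7, -1], [0, 0, 0, 0.5, 0.5, -19.7, 0], [0, 0, 0, 0.5, 0.5, -19.7, 0.5], [0, 0, 0, 0.5, 0.5, -19.7, 1], [0, 0, 0, 0.5, 0.5, -19.7, 1], [0, 0, 0, 0.5, 0.5, -19.7, 1]]], grip_force=35)

```text
clock: 30.22
tool_pos: [0.6119, -0.1507, 0.0985]
orientation: [[-0.944, 0.329, 0.004], [0.329, 0.944, -0.002], [-0.004, -0.0, -1.0]]
wrist_force: [-0.2, 0.6, 5.6]
grip_width: 0.695
grip_force: 38.1
```

>>> arm_command(deltas=[[[0, 0, 0, 0, 0, 4, 1], [0, 0, 0, 0, 0, 8, 1], [0, 0, 0, -2, 1.8, 9, 1], [0, 0, 0, -5.5, 5, 9, 1], [0, 0, 0, -9, 8.2, 9, 1], [0, 0, 0, -12.5, 11.4, 9, 1], [0, 0, 0, -14.5, 13.2, 9, 1], [0, 0, 0, -15, 13.6, 9, 1], [0, 0, 0, -15, 13.6, 9, 1], [0, 0, 0, -15, 13.6, 9, 1]]])

```text
clock: 31.48
tool_pos: [0.4615, -0.0149, 0.1865]
orientation: [[-0.944, 0.33, 0.001], [0.33, 0.944, -0.0], [-0.001, -0.0, -1.0]]
wrist_force: [-0.5, -0.1, -1.6]
grip_width: 0.69
grip_force: 39.3
```

>>> arm_command(deltas=[[[0, 0, 0, 0, 0, -4, 1], [0, 0, 0, 0, 0, -6.5, 1], [0, 0, 0, 0, 0, -8, 1], [0, 0, 0, 0, 0, -8.6, 1], [0, 0, 0, 0, 0, -8.9, 1], [0, 0, 0, 0, 0, -9, 1], [0, 0, 0, 0, 0, -9, 1]]])

```text
clock: 32.35
tool_pos: [0.4618, -0.0147, 0.0986]
orientation: [[-0.944, 0.329, 0.002], [0.329, 0.944, -0.001], [-0.002, -0.001, -1.0]]
wrist_force: [-3.2, -0.3, 7.9]
grip_width: 0.693
grip_force: 40.1
```

Release, rise, and go over the mat.

>>> arm_command(deltas=[[[0, 0, 0, 0, 0, 0, 0], [0, 0, 0, 0, 0, 0, -0.5], [0, 0, 0, 0, 0, 0, -1], [0, 0, 0, 0, 0, 0, -1], [0, 0, 0, 0, 0, 0, -1], [0, 0, 0, 0, 0, 3, -1], [0, 0, 0, 0, 0, 7, -1], [0, 0, 0, 0, 0, 12, -1], [0, 0, 0, 0, 0, 17, -1], [0, 0, 0, -2, -6, 17, -1], [0, 0, 0, -4, -12, 16, -1], [0, 0, 0, -5.5, -18, 15, -1]]])

```text
clock: 33.85
tool_pos: [0.4055, -0.1932, 0.2469]
orientation: [[-0.945, 0.328, 0.001], [0.328, 0.945, -0.001], [-0.002, -0.0, -1.0]]
wrist_force: [-0.1, -0.8, 0.3]
grip_width: 1.001
grip_force: 0.0
```

>>> arm_command(deltas=[[[0, 0, 0, -0.4, -2, -3, -1], [0, 0, 0, -0.4, -2, -4, -1], [0, 0, 0, -0.4, -2, -4, -1], [0, 0, 0, -0.4, -2, -4, -1]]])

```text
clock: 34.35
tool_pos: [0.4029, -0.2112, 0.2075]
orientation: [[-0.945, 0.328, 0.001], [0.328, 0.945, -0.001], [-0.001, -0.0, -1.0]]
wrist_force: [0.1, -0.7, -1.3]
grip_width: 1.002
grip_force: 0.0
```

>>> arm_command(deltas=[[[0, 0, 0, 0, -0.2, -4, -1], [0, 0, 0, 0, -0.2, -8, -1], [0, 0, 0, 0, -0.2, -11, -1], [0, 0, 0, 0, -0.2, -13.5, -1], [0, 0, 0, 0, -0.2, -14.6, -1], [0, 0, 0, 0, -0.2, -14.6, -1], [0, 0, 0, 0, -0.2, -14.6, 0], [0, 0, 0, 0, -0.2, -14.6, 0.5], [0, 0, 0, 0, -0.2, -14.6, 1], [0, 0, 0, 0, -0.2, -14.6, 1], [0, 0, 0, 0, -0.2, -14.6, 1], [0, 0, 0, 0, -0.2, -14.6, 1]]], grip_force=30)

```text
clock: 35.85
tool_pos: [0.4028, -0.2144, 0.0618]
orientation: [[-0.944, 0.33, 0.002], [0.33, 0.944, -0.001], [-0.002, -0.001, -1.0]]
wrist_force: [-1.3, 1.0, 6.2]
grip_width: 0.506
grip_force: 30.2
```

>>> arm_command(deltas=[[[0, 0, 0, 0, 0, 4, 1], [0, 0, 0, 0, 0, 9, 1], [0, 0, 0, 0, 0, 14, 1], [0, 0, 0, 3, 1, 15, 1], [0, 0, 0, 7, 2.2, 15, 1], [0, 0, 0, 11, 3.4, 15, 1], [0, 0, 0, 15, 4.6, 15, 1], [0, 0, 0, 18.5, 5.7, 15, 1], [0, 0, 0, 20.5, 6.3, 15, 1], [0, 0, 0, 20.8, 6.4, 15, 1], [0, 0, 0, 20.8, 6.4, 15, 1], [0, 0, 0, 20.8, 6.4, 15, 1]]])

```text
clock: 37.35
tool_pos: [0.6091, -0.1502, 0.2105]
orientation: [[-0.944, 0.33, -0.001], [0.33, 0.944, 0.0], [0.001, -0.0, -1.0]]
wrist_force: [0.5, 0.1, -1.3]
grip_width: 0.51
grip_force: 31.1
```

```bash
python3 - <<'E'
from h import *
s=env.read_state();print(s["tool_pos"])
im=save("wrist","w8")
for r in recognise("dish_round_small","wrist")[:2]:
    b=r["bbox"];print(r["p"],np.round(b))
g=cv2.cvtColor(im,cv2.COLOR_RGB2GRAY)
print(ray("wrist",320,181.5,.014))
cv2.imwrite("pics/c8.png",cv2.resize(cv2.imread("pics/w8.png")[80:300,200:440],None,fx=2,fy=2))
E
```

```text
[ 0.60907661 -0.1501545   0.21050477]
0.65 [281. 142. 363. 210.]
[ 0.61006207 -0.14937844  0.014     ]
```

View pics/c8.png

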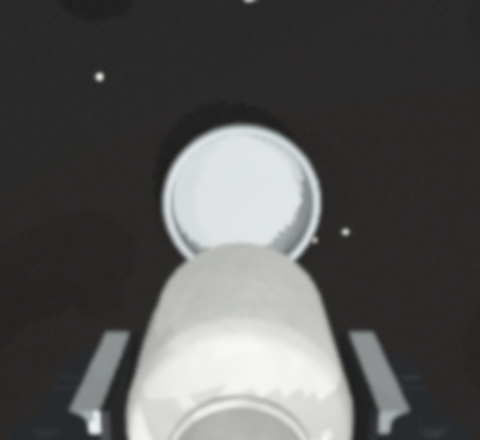

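The small round dish is empty, centred at about (321,181), which is (0.610,-0.149). Lowering now.

>>> arm_command(deltas=[[[0, 0, 0, 0.1, 0.1, -4, 1], [0, 0, 0, 0.1, 0.1, -8, 1], [0, 0, 0, 0.1, 0.1, -11, 1], [0, 0, 0, 0.1, 0.1, -13.2, 1], [0, 0, 0, 0.1, 0.1, -14.3, 1], [0, 0, 0, 0.1, 0.1, -14.8, 1], [0, 0, 0, 0.1, 0.1, -15, 1], [0, 0, 0, 0.1, 0.1, -15, 1], [0, 0, 0, 0.1, 0.1, -15, 1]]])

```text
clock: 38.58
tool_pos: [0.612, -0.1491, 0.0619]
orientation: [[-0.944, 0.329, 0.002], [0.329, 0.944, -0.001], [-0.002, -0.0, -1.0]]
wrist_force: [-0.4, 0.9, 1.9]
grip_width: 0.506
grip_force: 31.1
```

>>> arm_command(deltas=[[[0, 0, 0, 0, 0, 0, 0.4], [0, 0, 0, 0, 0, 0, -0.5], [0, 0, 0, 0, 0, 0, -1], [0, 0, 0, 0, 0, 0, -1], [0, 0, 0, 0, 0, 0, -1], [0, 0, 0, 0, 0, 3, -1], [0, 0, 0, 0, 0, 7, -1], [0, 0, 0, 0, 0, 12, -1], [0, 0, 0, 0, 0, 18, -1], [0, 0, 0, -5, 2, 20, -1], [0, 0, 0, -10, 4, 20, -1], [0, 0, 0, -10, 4, 20, -1]]])

```text
clock: 40.08
tool_pos: [0.5067, -0.1067, 0.2591]
orientation: [[-0.944, 0.329, -0.005], [0.329, 0.944, 0.002], [0.005, 0.0, -1.0]]
wrist_force: [-0.2, 0.2, 1.1]
grip_width: 0.999
grip_force: 0.0
```

>>> arm_command(deltas=[[[0, 0, 0, 0, 0, 0, -1], [0, 0, 0, 0, 0, 0, -1]]])

```text
clock: 40.33
tool_pos: [0.5124, -0.1095, 0.2612]
orientation: [[-0.944, 0.33, 0.001], [0.33, 0.944, -0.001], [-0.002, -0.0, -1.0]]
wrist_force: [0.6, -0.5, 0.3]
grip_width: 0.997
grip_force: 0.0
```

```bash
python3 - <<'E'
from h import *
save("wrist","w9");save("side","s9")
cv2.imwrite("pics/c9.png",np.hstack([cv2.resize(cv2.imread("pics/w9.png"),(400,250)),cv2.resize(cv2.imread("pics/s9.png")[165:290,225:400],(350,250))]))
E
```

```text
(no output)
```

View pics/c9.png

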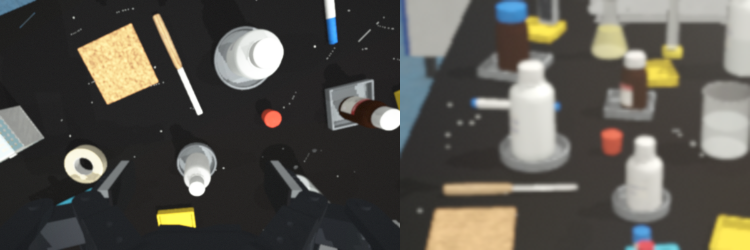

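All four bottles stand upright in their own dishes, the mat is empty, and the arm touches nothing.

```bash
python3 -c "
from h import *
print(workorder.job_done())"
```

```text
the job is handed in; nothing more can be done
None
```

The job is handed in: in the last pictures all four bottles stood upright in their own dishes, with the mat empty and the arm clear; the hand-in call returned no verdict.

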